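# Push the data logger down the test lane and start the test

### The job

Slide the data logger along the plate of the test dock with the fingertips: square it up with the lane, then push it nose first down the lane between the yellow guide rails until it is fully home against the black rubber stop, without lifting or tipping it and without the logger or the robot touching either rail. Once it is home, press the green start button fully down with a fingertip and let it go. Leave everything else on the bench where it is.

Things in the scene. Friction and masses are not known exactly. Their poses are not given: they have to be found in the camera images.
- logger_center (a point): Centre, half-way up, of the data logger: a loose white and grey plastic box, 96 mm wide (x), 120 long (y), 50 high, about 0.45 kg; black window and blue buttons on top, orange stripe near its nose (+y end). It starts on the infeed, nose roughly to the lane, up to 35 mm off the centre line and turned up to 0.3 rad.
- dock: The fixed test dock. Origin on the lane's centre line at table height; y points down the lane from infeed to stop, x to the far side, away from the robot. In its frame: green plate, top 8 mm above the table, y = -300 to 170 mm; the open infeed (280 mm wide) ends at y = -80 mm, where the lane begins; blue console at y = 175 to 275 mm, 156 mm wide, top 62 mm above the table.
- lane_mouth (a point): Middle of the lane's mouth, on the plate (dock y = -80 mm), where the rails begin. From here the lane is 120 mm wide in the clear and 250 mm long; a thin white line marks its middle.
- lane_stop (a point): Middle of the face of the black rubber stop (100 mm wide, 14 to 48 mm above the table) at the lane's end, at plate height (dock y = 170 mm). A logger that is home has its centre 60 mm before it, at dock y = 110 mm.
- rail_near: Yellow guide rail on the robot's side of the lane, 16 mm wide, 250 mm long, standing 18 mm above the dock plate (top 26 mm above the table). Origin: centre of its underside, on the plate, at x = -68 mm, y = 45 mm of the dock.
- rail_far: The same kind of rail on the far side of the lane, at x = +68 mm, y = 45 mm of the dock.
- start (a joint): The green start button on the console, pressed straight down: 0 = up, 0.006 m = fully down; springs back; about 4 N bring it fully down.
- start_top (a point): Centre of the top face of the green start button (28 mm across), which faces up, on the console at x = -30 mm, y = 225 mm of the dock.
- probe: Bystander: upright steel cylinder, 30 mm across, 80 mm high, beyond the far rail. Origin under its centre.
- carton: Bystander: small cardboard carton, 60 x 45 x 40 mm, on the robot's side of the console. Origin under its centre.
- screwdriver: Bystander: screwdriver lying to the left of the console.
- bottle: Bystander: green bottle, 64 mm across, 190 mm high, standing beyond the dock to the left. Origin under its centre.
- mug: Bystander: white mug, 80 mm across, 90 mm high, beyond the dock to the right. Origin under its centre.
- tape: Bystander: yellow tape roll lying flat, 96 mm across, 24 mm high. Origin under its centre.
- meter: Bystander: black hand-held meter lying flat, 170 x 85 x 41 mm, to the robot's left. Origin under its centre.
- logger: The same data logger, origin at the centre of its underside; axes and sizes as given for logger_center.

How it is judged:
On the way, in this order (a step that is already met when the one before it is completed fails the run):
1. the logger is home against the rubber stop (y of logger_center in the frame of dock between 0.106 and 0.115 m and x of logger_center in the frame of dock between -0.013 and 0.013 m and angle between logger_center's own z axis and vertical below 0.06 rad and height (world z) of logger_center below 0.037 m), for 0.2 s.
2. the start button is pressed fully down (value of joint start above 0.0045 m), for 0.05 s.
At the end, for the whole second after the job is handed in: The logger lies flat and at rest in the lane, its nose within 4 mm of the rubber stop and its centre within 13 mm of the lane's centre line; the start button has been pressed and is up again (all of step 1 and linear speed of logger below 0.01 m/s and value of joint start below 0.002 m); the robot touches nothing.
It fails at once if the logger touches a guide rail (contact force between logger and rail_near above 0.2 N or contact force between logger and rail_far above 0.2 N).
It fails at once if the robot touches a guide rail (contact force between any of the arm, the fingers and rail_near above 0.2 N or contact force between any of the arm, the fingers and rail_far above 0.2 N).
It fails at once if the logger is lifted (more than 10 mm) or tipped (height (world z) of logger_center above 0.043 m or angle between logger_center's own z axis and vertical above 0.2 rad).
It fails at once if the button is pressed before the logger is home (value of joint start above 0.003 m and not (y of logger_center in the frame of dock between 0.106 and 0.115 m and x of logger_center in the frame of dock between -0.013 and 0.013 m and angle between logger_center's own z axis and vertical below 0.06 rad and height (world z) of logger_center below 0.037 m)).
It fails at once if a bystander is moved by more than 20 mm (distance of any of probe, carton, screwdriver, bottle, mug, tape, meter from where it was at the start of the episode above 0.02 m).
It also fails if it takes over 70 s, if anything falls off the work surface, if the arm or the gripper's body presses on something with over 40 N, if the wrist force passes 120 N, or if a joint passes its speed limit or range.

### The arm

A 7-joint arm with a two-finger parallel gripper is mounted at the origin on the work surface. World frame = base frame: x ahead of the robot, y to its left, z up, the work surface at z = 0. Lengths are in m, angles in rad, forces in N, time in s.
With the tool pointing down it reaches from about 0.4 to 0.85 m from the base axis. Payload 4.5 kg.
Tool frame: the origin (TCP) lies at the very end of the fingers, on their centre line; the grasp point (between the pads) lies 19 mm behind it; y points along the fingers, x is the direction in which the jaws open and shut, and the axes are right-handed (so a half turn about y gives the same grasp; the last joint's range is limited). The gripper opens to 88 mm and grips with 3 to 60 N. Pads are 18 mm wide; open, the fingers measure 123 mm over their backs; the gripper's body (75 mm by 187 mm) begins 45 mm behind the grasp point.
Start: joints at [0.034, 0.689, -0.195, 1.565, 0.157, 0.902, -0.215], TCP at [0.625, 0, 0.239] pointing down, gripper open.
Joint ranges: [-3.01, 3.01], [-0.46, 2.08], [-1.47, 1.51], [0.13, 2.56], [-1, 4.14], [0.04, 2.09], [-2.66, 2.66]. Speed limits (rad/s): [2.57, 2.57, 3.14, 3.14, 3.14, 3.14, 3.14].

### API

Orientations are given as a unit quaternion [x, y, z, w].
In Python, from plant import r gives the robot as it stands.
- The arm moves only by the shell command python3 -m inch 'ROWS' [OPENING] [FORCE]. ROWS is JSON, a list of rows, each a list of 6 numbers: the shift along the tool's x, y, z in mm, then the turn, a rotation vector about the tool's x, y, z in rad. In form: [[x, y, z, ax, ay, az], ...]. A call has 1 to 12 rows; each row shifts and turns the commanded pose from where the row before left it, along the tool's axes as they then stand; what a row does not reach is not made up. A row lasts 1/12 s, in which the tool goes at most 41.7 mm and 7.16 degrees, less where a joint would pass 70% of its speed; a pose out of reach is approached as far as the arm can. A call is refused whole if a number of a shift passes 41.7 or a number of a turn 0.125, either way. A call with a gripper value outside its range is refused whole. OPENING is the finger opening in mm, from 0 to 88.1, set as the call begins (- or left out, the last holds). The fingers move at their own pace and stop on an object; FORCE is the grip in N (left out, the last holds). Time passes only in rows, so rows that do not move let the fingers close. It gives the time, the measured TCP pose, the force and the opening at its end, in the units of the state.
- r.get_state(): the state, without advancing time (a new reading comes with each control period).
- r.snapshot(name): name is "scene" or "side" or "wrist"; returns a dict with "img" (400x640x3 uint8, red, green, blue), "range_z" (400x640 float32, m along the optical axis (not along the pixel's ray), 0 where there is no reading), "mtx" (3x3 intrinsics, pixels), "camera_from_world" (4x4, takes a point from world to camera coordinates); the wrist camera has in their place "tool_from_camera" (4x4, takes a point from camera to tool coordinates, whose origin is the TCP and whose axes are the tool frame's). Camera axes: x right, y down, z forward; pixel columns grow to the right and rows downward; lengths in m; the calibration is good to about 2 mm. A picture is of the moment at which its call begins: read the wrist's pose just before it.
- r.finish_job(): hands the job in, once; it reports no verdict.
The state is a dict: "clock": time; "q": joint angles; "qd": joint speeds; "joint_torque": joint torques, N m; "tool_pos": TCP position; "eef_rot": TCP orientation; "contact_force": force on the tool from outside, world axes, zero at the start; "moment": the same for the moment, N m; "opening": opening from 0.0 (shut) to 1.0 (fully open).
Only numpy, scipy, OpenCV 4.12 (cv2) and the standard library are available. Lean on these libraries where they do the work, as an engineer would, in place of code of your own. Each camera call takes 0.05 s, during which the arm holds its last target.

## Working session

There is one attempt and no reset: what is moved stays moved. The work goes in short steps, Python scripts to look and compute and a shell command to move; the robot and the scene stay as the last step left them, time stands still between calls to the robot, and variables do not carry over. Pictures are saved under pics/ and viewed, and the job is handed in when it is done.

```bash
ls; mkdir -p pics; python3 - <<'E'
from plant import r
import cv2,numpy as np,pickle
s=r.get_state();print(s)
for n in("scene","side","wrist"):
    d=r.snapshot(n);cv2.imwrite(f"pics/{n}0.png",d["img"][:,:,::-1]);pickle.dump(d,open(f"{n}0.pkl","wb"))
    print(n,d["mtx"].tolist(),d.get("camera_from_world",d.get("tool_from_camera")).round(4).tolist())
E
```

```text
pics
{'clock': 0.0, 'q': array([ 0.03383434,  0.69001456, -0.19451932,  1.56633241,  0.15726793,
        0.90249437, -0.21510947]), 'qd': array([ 0.00141891,  0.00010852,  0.00037542, -0.0008244 , -0.00015921,
       -0.0025174 , -0.00079047]), 'joint_torque': array([ 3.38560185e-04, -5.27571630e+01, -1.26686912e+00, -1.53434461e+01,
       -5.26333472e-02,  6.56995355e-03,  1.65937727e-04]), 'tool_pos': array([ 6.24367832e-01, -5.97344573e-05,  2.37894175e-01]), 'eef_rot': array([ 7.07142771e-01, -6.48479008e-04, -6.65015697e-04, -7.07070180e-01]), 'contact_force': array([ 0.40027951, -0.01959222,  0.00566117]), 'moment': array([ 0.04498869, -0.01532211,  0.01745296]), 'opening': 0.9993521667925499}
scene [[452.1434799115015, 0.0, 318.8459654221342], [0.0, 452.1434799115015, 200.29649079608404], [0.0, 0.0, 1.0]] [[-0.5152, 0.8569, 0.0148, 0.248], [0.578, 0.3602, -0.7323, -0.2397], [-0.6328, -0.3687, -0.6809, 1.6239], [0.0, 0.0, 0.0, 1.0]]
side [[469.7033579205264, 0.0, 317.2477540515129], [0.0, 469.7033579205264, 209.0612176175941], [0.0, 0.0, 1.0]] [[-0.8515, -0.5243, -0.0127, 0.4549], [-0.2496, 0.4265, -0.8694, 0.1983], [0.4612, -0.737, -0.494, 1.3657], [0.0, 0.0, 0.0, 1.0]]
wrist [[309.887802234705, 0.0, 327.09460257521425], [0.0, 309.887802234705, 197.3977323442513], [0.0, 0.0, 1.0]] [[1.0, 0.0002, -0.0006, -0.0], [0.0007, -0.3205, 0.9472, -0.1452], [0.0, -0.9472, -0.3205, 0.0824], [0.0, 0.0, 0.0, 1.0]]
```

View pics/scene0.png

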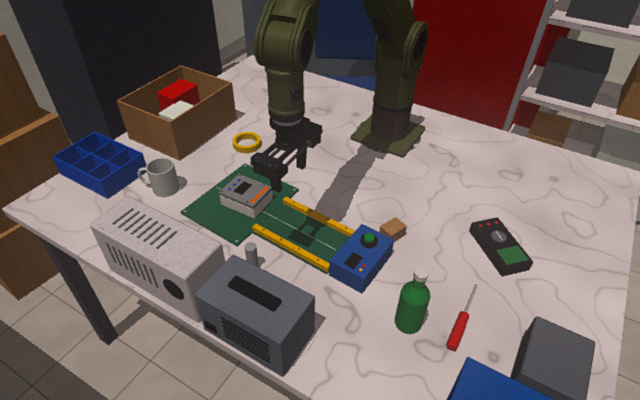

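View pics/side0.png

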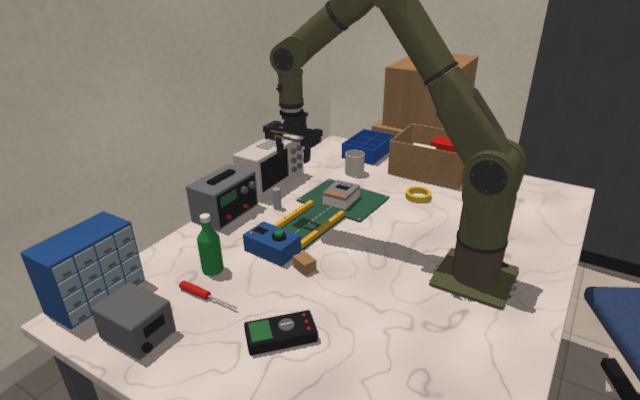

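View pics/wrist0.png

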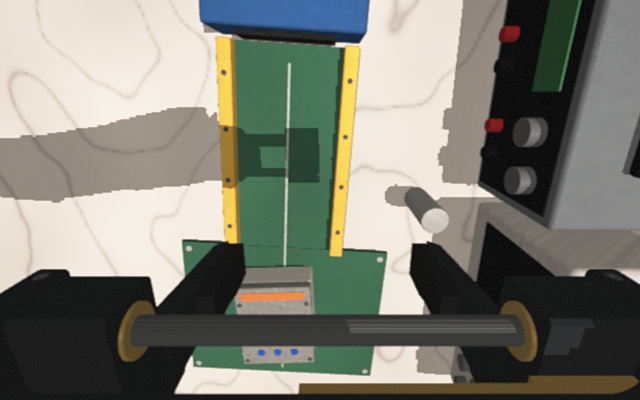

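Wrist view shows everything: the rails at columns ~228 and ~345 (rows 38–255), the white line at ~288, and the logger's top face at about (240–313, 267–362), nearly square to the picture. Next I measure these with the depth.

```bash
cat > h.py <<'E'
from plant import r
import cv2,numpy as np
from scipy.spatial.transform import Rotation as R
def T(s):
    M=np.eye(4);M[:3,:3]=R.from_quat(s["eef_rot"]).as_matrix();M[:3,3]=s["tool_pos"];return M
def cloud(name):
    s=r.get_state();d=r.snapshot(name)
    W=T(s)@d["tool_from_camera"] if name=="wrist" else np.linalg.inv(d["camera_from_world"])
    z=d["range_z"];v,u=np.mgrid[:400,:640];K=d["mtx"]
    P=np.stack([(u-K[0,2])/K[0,0]*z,(v-K[1,2])/K[1,1]*z,z],-1)@W[:3,:3].T+W[:3,3]
    P[z<=0]=np.nan
    return d["img"],P,cv2.cvtColor(d["img"],cv2.COLOR_RGB2HSV)
def save(n,img):cv2.imwrite(f"pics/{n}.png",img[:,:,::-1])
def rect(P2):
    return cv2.minAreaRect(P2.astype(np.float32)*1000)
E
cat > m.py <<'E'
import sys
from h import *
for n in sys.argv[2:]:
    img,P,H=cloud(n); save(n+sys.argv[1],img)
    h,s,v=H[...,0],H[...,1],H[...,2]
    x,y,z=P[...,0],P[...,1],P[...,2]
    ws=(x>.4)&(x<.85)&(y>-.4)&(y<.5)
    ye=(h>18)&(h<32)&(s>130)&(v>90)&ws&(z>.018)&(z<.036)&(y>-.15)
    n_,L=cv2.connectedComponents(ye.astype(np.uint8))
    for i in range(1,n_):
        p=P[L==i]
        if len(p)>150:
            q=rect(p[:,:2]); 
            print(n,"yellow",len(p),p.mean(0).round(4),np.round(q[0],1),np.round(q[1],1),round(q[2],2))
            vx,vy,x0,y0=cv2.fitLine(p[:,:2].astype(np.float32),cv2.DIST_HUBER,0,.001,.001).ravel();print("   ang from +y:",np.arctan2(-vx/np.sign(vy),abs(vy)).round(4), "box",cv2.boxPoints(q).round(1).tolist())
    gr=(h>45)&(h<85)&(s>80)&ws
    p=P[gr&(z<.02)];print(n,"plate",len(p),np.median(p[:,2]).round(4),p.min(0).round(4),p.max(0).round(4))
    p=P[gr&(z>.055)&(z<.09)]
    if len(p)>5:print(n,"button",len(p),np.median(p,0).round(4),p.min(0).round(4),p.max(0).round(4))
    lo=ws&(z>.050)&(z<.07)&(s<110)
    bl=(h>100)&(h<125)&(s>130)&ws&(z>.05)&(z<.075)
    n_,L=cv2.connectedComponents(((ws&(z>.05)&(z<.068)&(y<.25))).astype(np.uint8))
    for i in range(1,n_):
        p=P[L==i]
        if len(p)>150:
            q=rect(p[:,:2]);print(n,"high",len(p),np.median(p,0).round(4),np.round(q[0],1),np.round(q[1],1),round(q[2],2),"box",cv2.boxPoints(q).round(1).tolist())
    og=(h<16)&(s>140)&(v>120)&ws&(z>.045)&(z<.07)
    p=P[og]
    if len(p)>20:
        q=rect(p[:,:2]);print(n,"orange",len(p),np.median(p,0).round(4),np.round(q[0],1),np.round(q[1],1),round(q[2],2))
E
python3 m.py 1 wrist scene side
```

```text
wrist yellow 2993 [0.5097 0.0314 0.0248] [507.8  17.6] [240.3  16.1] 86.4
   ang from +y: -0.0631 box [[492.29998779296875, -101.80000305175781], [508.29998779296875, -102.80000305175781], [523.4000244140625, 137.0], [507.29998779296875, 138.0]]
wrist yellow 2686 [0.6431 0.0183 0.0251] [642.3   4.3] [249.5  15.8] 86.5
   ang from +y: -0.0641 box [[626.7999877929688, -119.80000305175781], [642.5999755859375, -120.69999694824219], [657.7999877929688, 128.3000030517578], [642.0999755859375, 129.1999969482422]]
wrist plate 27772 0.0074 [ 0.4156 -0.3421  0.0024] [0.8142 0.165  0.0189]
wrist button 762 [0.8124 0.1201 0.0846] [ 0.8108 -0.1462  0.0552] [0.8195 0.1597 0.09  ]
wrist high 5197 [0.5916 0.1497 0.0611] [584.3 149.3] [ 27.9 156.1] 88.85 box [[506.1000061035156, 136.89999389648438], [662.0999755859375, 133.8000030517578], [662.5999755859375, 161.6999969482422], [506.6000061035156, 164.8000030517578]]
wrist high 1953 [0.8137 0.0867 0.0589] [813.8  66.9] [  3.7 193.2] 0.3 box [[811.4000244140625, 163.5], [812.5, -29.799999237060547], [816.2000122070312, -29.700000762939453], [815.0999
[... 3050 characters left out ...]
205  0.0584] [816.5 -77.4] [541.5  39. ] 87.48 box [[785.0999755859375, -347.0], [824.0999755859375, -348.70001220703125], [847.9000244140625, 192.1999969482422], [809.0, 194.0]]
side high 427 [ 0.551  -0.1969  0.0563] [ 553.1 -203.4] [ 97.9 125.2] 0.17 box [[504.0, -141.0], [504.3999938964844, -266.20001220703125], [602.2999877929688, -265.8999938964844], [601.9000244140625, -140.6999969482422]]
side high 895 [0.5834 0.2045 0.0598] [583.2 189.4] [106.1 161.1] 86.32 box [[499.3999938964844, 141.6999969482422], [660.2000122070312, 131.3000030517578], [667.0, 237.1999969482422], [506.20001220703125, 247.60000610351562]]
side orange 24 [ 0.558  -0.1583  0.0574] [608.4  16. ] [398.3  66.5] 73.83
```

```bash
python3 - <<'E'
from h import *
img,P,H=cloud("scene")
for n,(u,v) in dict(bottle=(412,305),cap=(420,274),mug=(163,175),mugtop=(160,165),carton=(393,228),button=(369,236),probe=(252,255),white_inst=(110,205),grey_inst=(225,270),screw=(458,330),tape=(247,135),whiteedge=(220,262)).items():print(n,P[v,u].round(3))
E
```

```text
bottle [0.716 0.369 0.117]
cap [0.69  0.363 0.19 ]
mug [ 0.657 -0.421  0.084]
mugtop [ 0.61  -0.488  0.061]
carton [0.462 0.221 0.044]
button [0.556 0.192 0.082]
probe [ 0.748 -0.034  0.062]
white_inst [ 0.777 -0.539  0.002]
grey_inst [ 0.862 -0.014  0.138]
screw [0.659 0.471 0.026]
tape [ 0.291 -0.408  0.013]
whiteedge [ 0.839 -0.051  0.117]
```

```bash
python3 -m inch '[[-8,0,-38,0,0,0],[-8,0,-38,0,0,0],[-8,0,-38,0,0,0],[-8,0,-38,0,0,0],[-9,0,-38,0,0,0],[-9,0,-38,0,0,0],[-9,0,-38,0,0,0],[-9,0,-38,0,0,0],[0,0,0,0,0.062,0],[0,0,0,0,0,0],[0,0,0,0,0,0]]' 60 20; python3 m.py 2 wrist | grep -v yell; python3 -c "
from h import *
s=r.get_state();print(s['tool_pos'],T(s)[:3,:3].round(4),s['opening'])"
```

```text
clock: 1.27
tool_pos: [0.5571, -0.3036, 0.2386]
eef_rot: [-0.706, 0.021, -0.022, 0.707]
contact_force: [0.2, 0.2, -0.0]
opening: 0.681
wrist plate 30920 0.0073 [ 0.4154 -0.341   0.0041] [ 0.7033 -0.1203  0.0107]
wrist button 114 [ 0.8181 -0.1937  0.0752] [ 0.8161 -0.2336  0.0552] [ 0.8196 -0.1594  0.09  ]
wrist high 3226 [ 0.8184 -0.2509  0.0588] [ 814.3 -252.4] [ 15.8 194.9] 0.38 box [[805.7999877929688, -155.0], [807.0999755859375, -349.79998779296875], [822.9000244140625, -349.70001220703125], [821.5999755859375, -154.89999389648438]]
wrist high 12683 [ 0.5569 -0.2     0.0574] [ 556.7 -205.4] [ 96.1 120.3] 1.85 box [[506.70001220703125, -146.8000030517578], [510.6000061035156, -267.1000061035156], [606.7000122070312, -263.8999938964844], [602.7999877929688, -143.6999969482422]]
wrist orange 1002 [ 0.5547 -0.157   0.0579] [ 554.8 -156.8] [79.4 10.6] 1.57
[ 0.55756657 -0.30243745  0.23868079] [[ 9.983e-01  4.000e-04  5.880e-02]
 [-5.880e-02  1.400e-03  9.983e-01]
 [ 3.000e-04 -1.000e+00  1.400e-03]] 0.6787987711840519
```

View pics/wrist2.png

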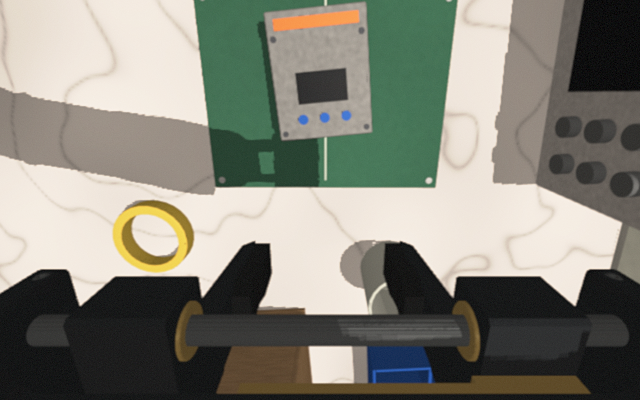

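```bash
python3 - <<'E'
from h import *
for n in("scene","side"):
    img,P,H=cloud(n)
    m=(P[...,2]>.06)&(P[...,2]<.1)&(abs(P[...,0]-.64)<.12)&(abs(P[...,1]+.44)<.12)
    p=P[m];print(n,len(p),np.percentile(p,[2,50,98],axis=0).round(3))
E
```

```text
scene 513 [[ 0.599 -0.51   0.061]
 [ 0.642 -0.457  0.076]
 [ 0.676 -0.416  0.092]]
side 232 [[ 0.591 -0.5    0.061]
 [ 0.629 -0.449  0.076]
 [ 0.669 -0.412  0.09 ]]
```

```bash
python3 -m inch '[[0,35,0,0,0.003,0],[0,35,0,0,0,0],[0,35,0,0,0,0],[0,35,0,0,0,0],[0,35,0,0,0,0],[0,33,0,0,0,0],[0,0,0,0,0,0],[0,0,0,0,0,0]]'; python3 m.py 3 wrist |grep high; python3 -c "
from h import *
s=r.get_state();print(s['tool_pos'],T(s)[:3,:3].round(4),s['opening'])"
```

```text
clock: 2.08
tool_pos: [0.5565, -0.3021, 0.0297]
eef_rot: [-0.706, 0.023, -0.021, 0.707]
contact_force: [0.8, 0.0, 0.5]
opening: 0.68
wrist high 54174 [ 0.5563 -0.2217  0.0574] [ 557.4 -225.6] [96.3 79.6] 1.9 box [[508.0, -187.39999389648438], [510.6000061035156, -267.0], [606.9000244140625, -263.79998779296875], [604.2000122070312, -184.1999969482422]]
wrist high 1160 [ 0.522  -0.2921  0.0588] [ 522.9 -297. ] [12.  24.7] 34.55 box [[510.8999938964844, -290.29998779296875], [524.9000244140625, -310.6000061035156], [534.7999877929688, -303.70001220703125], [520.9000244140625, -283.3999938964844]]
wrist high 1185 [ 0.5926 -0.2964  0.0587] [ 591.2 -301.2] [24.7 12.6] 46.52 box [[578.0999755859375, -305.79998779296875], [587.2000122070312, -314.5], [604.2000122070312, -296.6000061035156], [595.0999755859375, -287.8999938964844]]
[ 0.55808749 -0.30320539  0.0316743 ] [[ 9.98e-01  1.10e-03  6.33e-02]
 [-6.33e-02  2.00e-04  9.98e-01]
 [ 1.10e-03 -1.00e+00  2.00e-04]] 0.6805885788515302
```

View pics/wrist3.png

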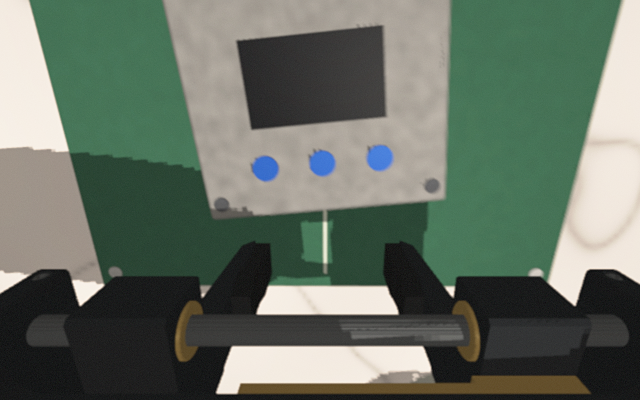

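```bash
python3 -m inch '[[0,0,10,0,0,0],[0,0,8,0,0,0],[0,0,4,0,0,0],[0,0,3,0,0,0],[0,0,3,0,0,0],[0,0,3,0,0,0],[0,0,3,0,0,0],[0,0,3,0,0,0],[0,0,3,0,0,0],[0,0,0,0,0,0]]'; python3 m.py 4 wrist |grep -E "high|orange"; python3 -c "
from h import *
s=r.get_state();print(s['tool_pos'],T(s)[:3,:3].round(4),s['opening'])"
```

```text
clock: 2.97
tool_pos: [0.5586, -0.2664, 0.0317]
eef_rot: [0.708, -0.024, 0.023, -0.705]
contact_force: [-1.2, -3.8, 3.8]
opening: 0.681
wrist high 67803 [ 0.5598 -0.1963  0.0574] [ 559.4 -215.5] [123.8  97.2] 86.89 box [[507.6000061035156, -274.70001220703125], [604.5999755859375, -280.0], [611.2999877929688, -156.39999389648438], [514.2999877929688, -151.10000610351562]]
[ 0.55862353 -0.26648994  0.03160658] [[ 9.978e-01 -1.100e-03  6.590e-02]
 [-6.590e-02 -3.500e-03  9.978e-01]
 [-8.000e-04 -1.000e+00 -3.500e-03]] 0.6771701435534188
```

View pics/wrist4.png

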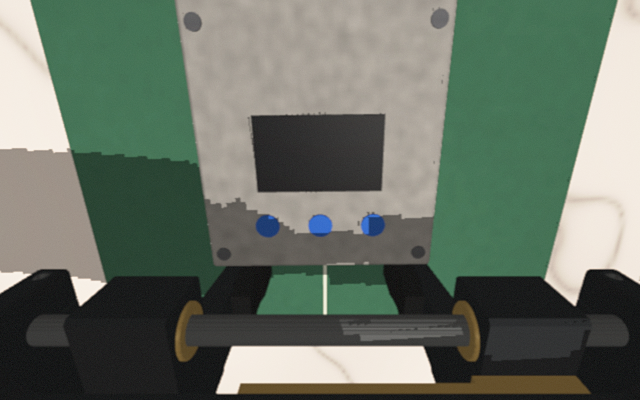

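```bash
cat > lg.py <<'E'
import sys
from h import *
# logger top edges in tool frame (x lateral, z forward), white line position, one image
img,P,H=cloud("wrist"); s=r.get_state(); M=T(s)
save("wrist"+sys.argv[1],img)
Q=(P-M[:3,3])@M[:3,:3]
x,f,z=Q[...,0]*1e3,Q[...,2]*1e3,P[...,2]
print("tool",s["tool_pos"].round(4),"yaw",round(float(np.arctan2(M[1,0],M[0,0])),4))
top=(z>.0545)&(z<.0605)&(abs(x)<75)&(f>16)&(f<250)
fs=np.arange(20,130,4);L=[];Rr=[];F=[]
for a in fs:
    m=top&(abs(f-a)<2)
    if m.sum()>100: L.append(x[m].min());Rr.append(x[m].max());F.append(a)
F=np.array(F);L=np.array(L);Rr=np.array(Rr)
ok=abs(Rr-L-96.5)<3;print("rows",ok.sum(),"width",np.median((Rr-L)[ok]).round(1))
cl=np.polyfit(F[ok],L[ok],1);cr=np.polyfit(F[ok],Rr[ok],1)
print("slope L,R (x per f)",cl[0].round(4),cr[0].round(4))
m=top&(abs(x)<30)
print("rear f",np.percentile(f[m],.2).round(1),"front f",np.percentile(f[m],99.8).round(1))
c=(cl+cr)/2; print("centre x at f=15, 75:",np.polyval(c,[15,75]).round(1))
h_,s_,v_=H[...,0],H[...,1],H[...,2]
w=(s_<70)&(v_>110)&(abs(z-.008)<.005)&(abs(x)<45)&(P[...,1]>-.33)
if w.sum()>20:
    q=cv2.fitLine(np.stack([x[w],f[w]],-1).astype(np.float32),cv2.DIST_HUBER,0,.001,.001).ravel()
    print("line n",w.sum(),"x at f median",np.median(x[w]).round(1),np.median(f[w]).round(1),"frange",f[w].min().round(),f[w].max().round(),"slope",(q[0]/q[1]).round(4))
ye=(h_>18)&(h_<32)&(s_>130)&(v_>90)&(z>.0225)&(z<.03)&(abs(x)<110)
for sg in(-1,1):
    m=ye&(x*sg>0)
    if m.sum()>150:
        fm=f[m];q=[]
        for a in np.arange(fm.min()+5,fm.max()-5,4):
            k=m&(abs(f-a)<2)
            if k.sum()>20:
                xx=x[k]; q.append((a,np.percentile(xx,2),np.percentile(xx,98)))
        q=np.array(q)
        if len(q)>3:
            p1=np.polyfit(q[:,0],q[:,1],1);p2=np.polyfit(q[:,0],q[:,2],1)
            print("rail",sg,"f",fm.min().round(),fm.max().round(),"edges at f=75",np.polyval(p1,75).round(1),np.polyval(p2,75).round(1),"slopes",p1[0].round(4),p2[0].round(4))
E
python3 lg.py 5
```

```text
tool [ 0.5587 -0.2665  0.0315] yaw -0.0661
rows 24 width 95.4
slope L,R (x per f) -0.0099 -0.0137
rear f 16.3 front f 111.7
centre x at f=15, 75: [-2.8 -3.5]
line n 264 x at f median -2.1 -38.7 frange -56.0 -20.0 slope -0.0056
```

```bash
python3 -m inch '[[0,0,2,0,-0.004,0],[0,0,4,0,0,0],[0,0,6,0,0,0],[0,0,6,0,0,0],[0,0,6,0,0,0],[0,0,6,0,0,0],[0,0,5,0,0,0],[0,0,3,0,0,0],[0,0,2,0,0,0],[0,0,0,0,0,0]]'; python3 lg.py 6; python3 m.py 6 scene
```

```text
clock: 3.9
tool_pos: [0.5626, -0.2248, 0.0313]
eef_rot: [0.707, -0.021, 0.022, -0.706]
contact_force: [-0.2, -3.7, 2.9]
opening: 0.685
tool [ 0.5626 -0.2247  0.0313] yaw -0.0614
rows 24 width 95.5
slope L,R (x per f) -0.0023 0.0005
rear f 16.3 front f 111.7
centre x at f=15, 75: [-2.7 -2.8]
line n 326 x at f median -3.4 -46.8 frange -108.0 -20.0 slope 0.0054
scene yellow 434 [0.5114 0.0155 0.0247] [508.9  10.5] [238.9  22.7] 86.71
   ang from +y: -0.0697 box [[490.70001220703125, -108.0], [513.2999877929688, -109.30000305175781], [527.0, 129.10000610351562], [504.3999938964844, 130.39999389648438]]
scene yellow 544 [0.6474 0.0119 0.0248] [645.5   5.7] [249.9  21.2] 86.58
   ang from +y: -0.0581 box [[627.4000244140625, -118.30000305175781], [648.5999755859375, -119.5999984741211], [663.5, 129.8000030517578], [642.2999877929688, 131.10000610351562]]
scene plate 4190 0.0078 [ 0.4228 -0.339   0.0019] [0.7168 0.393  0.0199]
scene button 341 [0.7084 0.3592 0.0773] [ 0.5254 -0.2338  0.055 ] [0.7167 0.3938 0.0897]
scene high 1114 [ 0.571  -0.1533  0.0579] [ 566.6 -163.2] [142.1  99.5] 87.09 box [[513.2999877929688, -231.60000610351562], [612.7000122070312, -236.6999969482422], [619.9000244140625, -94.80000305175781], [520.5, -89.80000305175781]]
scene high 1810 [0.6063 0.1943 0.0618] [588.  190.7] [100.7 160.1] 86.92 box [[505.3999938964844, 144.6999969482422], [665.2000122070312, 136.10000610351562], [670.5999755859375, 236.6999969482422], [510.79998779296875, 245.3000030517578]]
scene orange 86 [ 0.5712 -0.1059  0.0587] [617.8  45.2] [345.7  77.6] 72.04
```

View pics/wrist6.png

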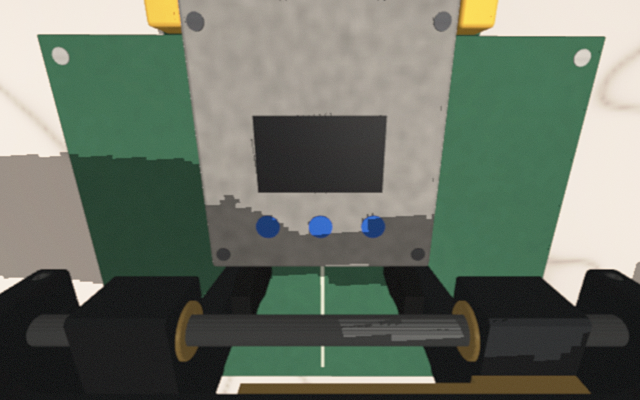

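View pics/scene6.png

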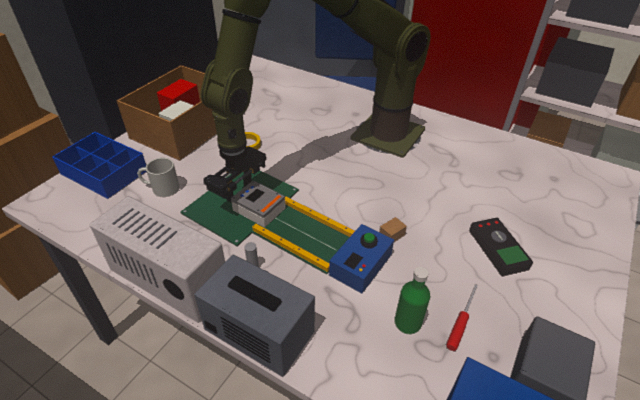

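Logger is square (slope ≈0). The line (col 323) and the rail outer edges (cols 147/497, mid 322) put the lane middle within about 1 mm of the logger's middle. Keep pushing.

```bash
python3 -m inch '[[0,0,3,0,0,0],[0,0,6,0,0,0],[0,0,9,0,0,0],[0,0,11,0,0,0],[0,0,11,0,0,0],[0,0,11,0,0,0],[0,0,11,0,0,0],[0,0,11,0,0,0],[0,0,9,0,0,0],[0,0,6,0,0,0],[0,0,3,0,0,0],[0,0,0,0,0,0]]'; python3 lg.py 7
```

```text
clock: 5.0
tool_pos: [0.5678, -0.1329, 0.031]
eef_rot: [0.707, -0.021, 0.022, -0.707]
contact_force: [0.2, -2.9, 2.2]
opening: 0.681
tool [ 0.5678 -0.1329  0.0309] yaw -0.0608
rows 24 width 95.4
slope L,R (x per f) -0.0028 0.0023
rear f 16.3 front f 111.6
centre x at f=15, 75: [-2.7 -2.7]
line n 436 x at f median -2.6 -51.0 frange -115.0 -20.0 slope 0.0064
rail -1 f 18.0 120.0 edges at f=75 -76.8 -63.9 slopes 0.0052 -0.0001
rail 1 f 18.0 120.0 edges at f=75 58.1 72.6 slopes 0.0028 0.0047
```

View pics/wrist7.png

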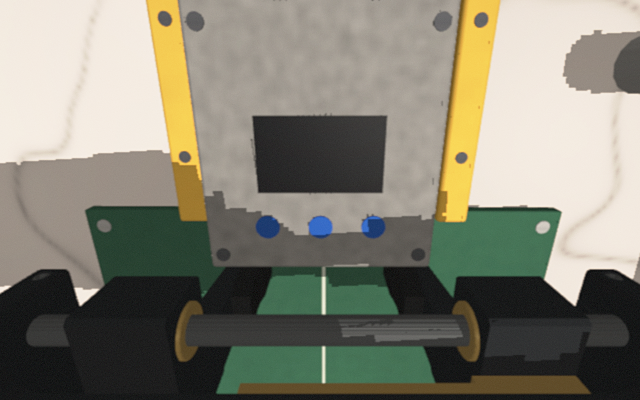

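```bash
python3 -m inch '[[0,0,3,0,0,0],[0,0,6,0,0,0],[0,0,10,0,0,0],[0,0,12,0,0,0],[0,0,12,0,0,0],[0,0,12,0,0,0],[0,0,12,0,0,0],[0,0,12,0,0,0],[0,0,10,0,0,0],[0,0,6,0,0,0],[0,0,3,0,0,0],[0,0,0,0,0,0]]'; python3 lg.py 8;python3 m.py 8 scene|grep high
```

```text
clock: 6.05
tool_pos: [0.5732, -0.0351, 0.0307]
eef_rot: [-0.707, 0.022, -0.021, 0.707]
contact_force: [0.2, -2.5, 2.1]
opening: 0.682
tool [ 0.5731 -0.0351  0.0306] yaw -0.0607
rows 24 width 95.6
slope L,R (x per f) -0.0027 -0.0021
rear f 16.3 front f 111.6
centre x at f=15, 75: [-2.6 -2.7]
line n 469 x at f median -1.6 -52.7 frange -115.0 -20.0 slope 0.0076
rail -1 f -80.0 120.0 edges at f=75 -75.9 -63.9 slopes -0.0072 -0.0002
rail 1 f -81.0 120.0 edges at f=75 59.0 74.1 slopes -0.0069 0.0432
scene high 1286 [0.5812 0.0373 0.0578] [576.7  26.6] [140.5  99.7] 87.42 box [[523.7999877929688, -41.29999923706055], [623.4000244140625, -45.79999923706055], [629.7000122070312, 94.5], [530.0999755859375, 99.0]]
scene high 1808 [0.6061 0.1941 0.0616] [589.2 190.1] [101.1 160.5] 86.48 box [[506.0, 144.60000610351562], [666.2000122070312, 134.6999969482422], [672.4000244140625, 235.6999969482422], [512.2000122070312, 245.5]]
```

View pics/wrist8.png

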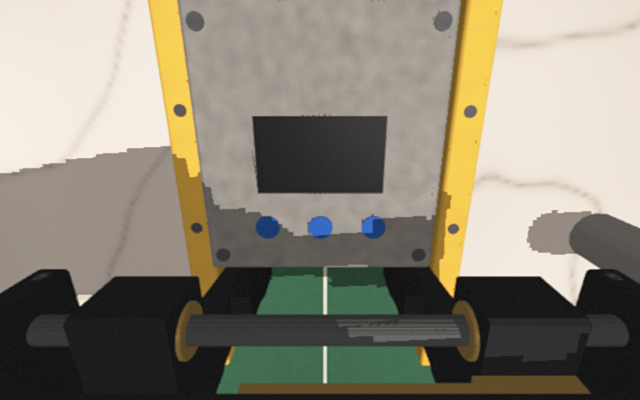

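```bash
python3 -m inch '[[0,0,3,0,0,0],[0,0,5,0,0,0],[0,0,6,0,0,0],[0,0,6,0,0,0],[0,0,5,0,0,0],[0,0,4,0,0,0],[0,0,2,0,0,0],[0,0,1,0,0,0],[0,0,1,0,0,0],[0,0,1,0,0,0]]'; for i in 1 ; do python3 -m inch '[[0,0,1,0,0,0],[0,0,1,0,0,0]]'; done;  python3 -m inch '[[0,0,1,0,0,0],[0,0,1,0,0,0]]'
```

```text
clock: 6.98
tool_pos: [0.5753, -0.0017, 0.0305]
eef_rot: [0.707, -0.022, 0.021, -0.707]
contact_force: [-0.6, -5.0, 0.8]
opening: 0.677
clock: 7.15
tool_pos: [0.5755, 0.0007, 0.0306]
eef_rot: [-0.707, 0.022, -0.021, 0.707]
contact_force: [-1.4, -2.9, 0.6]
opening: 0.685
clock: 7.32
tool_pos: [0.5758, 0.0029, 0.0306]
eef_rot: [-0.707, 0.022, -0.021, 0.707]
contact_force: [-0.4, -3.8, -0.0]
opening: 0.681
```

```bash
python3 -m inch '[[0,0,0.7,0,0,0],[0,0,0.7,0,0,0]]'; python3 -m inch '[[0,0,0.7,0,0,0],[0,0,0.7,0,0,0]]';python3 m.py 9 scene side|grep high;python3 lg.py 9
```

```text
clock: 7.48
tool_pos: [0.576, 0.0044, 0.0306]
eef_rot: [-0.707, 0.021, -0.021, 0.707]
contact_force: [0.2, -1.6, -1.2]
opening: 0.682
clock: 7.65
tool_pos: [0.5759, 0.0048, 0.0306]
eef_rot: [0.707, -0.022, 0.022, -0.707]
contact_force: [-0.3, -5.7, -2.1]
opening: 0.684
scene high 3144 [0.5948 0.1534 0.06  ] [584.7 120.5] [240.2 158.1] 86.23 box [[497.8999938964844, 5.900000095367432], [655.7000122070312, -4.5], [671.5, 235.10000610351562], [513.7000122070312, 245.5]]
side high 397 [0.8146 0.0214 0.0592] [817.7 -41.9] [469.9  38.8] 87.1 box [[786.5, -275.6000061035156], [825.2000122070312, -277.5], [849.0, 191.8000030517578], [810.2000122070312, 193.8000030517578]]
side high 1513 [0.5765 0.1576 0.0584] [581.7 119.7] [249.2 161.3] 88.91 box [[498.70001220703125, -3.4000000953674316], [659.9000244140625, -6.400000095367432], [664.7000122070312, 242.6999969482422], [503.3999938964844, 245.8000030517578]]
tool [0.5759 0.0047 0.0306] yaw -0.0616
rows 24 width 95.5
slope L,R (x per f) -0.0038 0.0005
rear f 16.3 front f 111.6
centre x at f=15, 75: [-2.6 -2.7]
line n 475 x at f median -1.6 -52.7 frange -115.0 -20.0 slope 0.0084
rail -1 f -106.0 120.0 edges at f=75 -76.7 -64.0 slopes -0.0438 -0.0127
rail 1 f -95.0 120.0 edges at f=75 59.0 73.8 slopes -0.0063 0.0432
```

View pics/scene9.png

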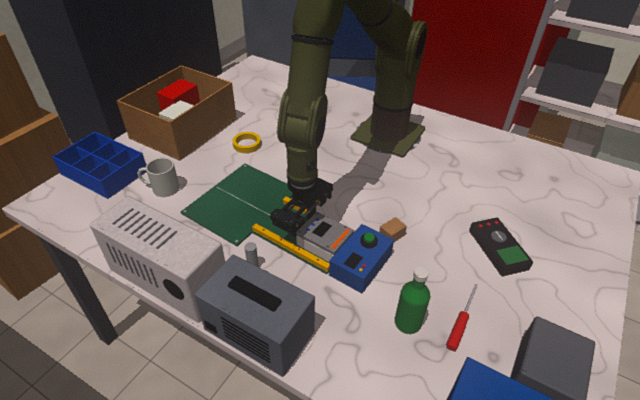

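The logger's nose is at the console. The tool's advance is stalling and the force is rising, so I press a little to confirm contact with the stop.

```bash
python3 -m inch '[[0,0,1,0,0,0],[0,0,0,0,0,0]]'; python3 -m inch '[[0,0,1,0,0,0],[0,0,0,0,0,0]]';python3 -m inch '[[0,0,1,0,0,0],[0,0,0,0,0,0]]'
```

```text
clock: 7.97
tool_pos: [0.5757, 0.0049, 0.0306]
eef_rot: [0.707, -0.022, 0.022, -0.706]
contact_force: [-0.3, -6.1, -2.7]
opening: 0.682
clock: 8.13
tool_pos: [0.5756, 0.0049, 0.0307]
eef_rot: [0.708, -0.023, 0.022, -0.706]
contact_force: [-1.3, -7.6, -1.6]
opening: 0.681
clock: 8.3
tool_pos: [0.5755, 0.0049, 0.0307]
eef_rot: [0.708, -0.023, 0.022, -0.705]
contact_force: [-1.7, -10.5, -1.2]
opening: 0.682
```

Stalled firmly, so it's home. Back straight off, then rise and look.

```bash
python3 -m inch '[[0,0,-2,0,0,0],[0,0,-4,0,0,0],[0,0,-10,0,0,0],[0,0,-14,0,0,0],[0,-30,0,0,0,0],[0,-40,0,0,0,0],[0,-40,0,0,0,0],[0,-40,0,0,0,0],[0,-30,0,0,0,0],[0,0,0,0,0,0],[0,0,0,0,0,0]]'; python3 m.py 10 wrist scene; python3 -c "
from h import *
s=r.get_state();print(s['tool_pos'],T(s)[:3,:3].round(4))"
```

```text
clock: 9.22
tool_pos: [0.5761, -0.0211, 0.213]
eef_rot: [-0.706, 0.019, -0.023, 0.707]
contact_force: [0.8, 1.1, -0.1]
opening: 0.678
wrist yellow 3601 [0.509  0.0301 0.0249] [507.2  14. ] [247.9  16.6] 86.28
   ang from +y: -0.0632 box [[490.8999938964844, -109.0999984741211], [507.5, -110.19999694824219], [523.5999755859375, 137.1999969482422], [507.0, 138.3000030517578]]
wrist yellow 3154 [0.6419 0.0192 0.0249] [641.5   4.7] [248.7  14.9] 86.53
   ang from +y: -0.0645 box [[626.5999755859375, -119.0], [641.4000244140625, -119.9000015258789], [656.5, 128.39999389648438], [641.5999755859375, 129.3000030517578]]
wrist plate 23730 0.0075 [ 0.4148 -0.339   0.0028] [0.8144 0.1292 0.02  ]
wrist button 729 [0.8128 0.0971 0.0831] [ 0.6218 -0.1519  0.055 ] [0.8195 0.1212 0.09  ]
wrist high 2644 [0.8137 0.0558 0.0593] [814.  46.] [  6.3 154.8] 1.36 box [[809.0, 123.30000305175781], [812.7000122070312, -31.5], [819.0, -31.399999618530273], [815.2999877929688, 123.4000015258789]]
wrist high 14860 [0.5776 0.08   0.0574] [577.4  74. ] [120.4  96.4] 86.4 box [[525.5, 16.899999618530273], [621.700
[... 1009 characters left out ...]
12, -119.0999984741211], [663.5999755859375, 130.8000030517578], [643.5999755859375, 132.1999969482422]]
scene plate 5369 0.0078 [ 0.4185 -0.3383  0.0012] [0.7179 0.3933 0.0199]
scene button 337 [0.7079 0.3589 0.0775] [0.5422 0.18   0.0554] [0.7183 0.394  0.0897]
scene high 3109 [0.5951 0.1542 0.0601] [585.4 128.3] [226.  157.9] 86.12 box [[499.0, 20.899999618530273], [656.5, 10.199999809265137], [671.7999877929688, 235.6999969482422], [514.2000122070312, 246.39999389648438]]
scene orange 93 [0.5836 0.1238 0.0587] [609.9 151.7] [133.6  60.3] 45.02
[ 0.57393457 -0.02137425  0.21013587] [[ 9.982e-01 -8.000e-04  6.020e-02]
 [-6.020e-02  6.000e-04  9.982e-01]
 [-9.000e-04 -1.000e+00  6.000e-04]]
```

View pics/wrist10.png

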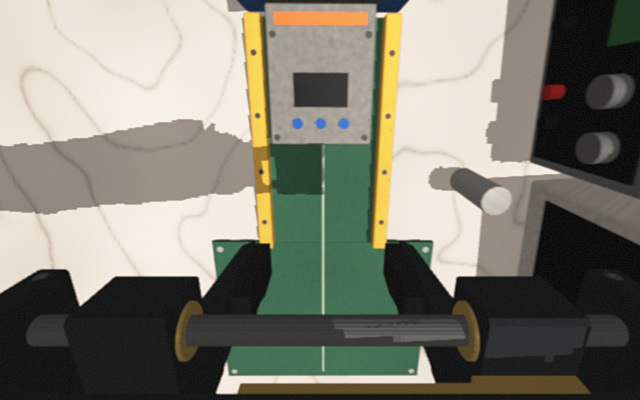

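Logger home: centre is at dock ≈ (-1, 110) mm and square. The clear strips are even on both sides in the image. Next, closing the fingers and moving towards the button.

```bash
python3 -m inch '[[-6,0,25,0,0,0],[-8,0,35,0,0,0],[-8,0,35,0,0,0],[-8,0,25,0,0,0],[0,0,0,0,0,0],[0,0,0,0,0,0],[0,0,0,0,0,0],[0,0,0,0,0,0]]' 0 20; cat > bt.py <<'E'
import sys
from h import *
M=T(r.get_state())
for n in sys.argv[2:]:
    img,P,H=cloud(n);save(n+sys.argv[1],img)
    h,s,v=H[...,0],H[...,1],H[...,2]
    d=np.hypot(P[...,0]-.556,P[...,1]-.190)
    m=(h>45)&(h<85)&(s>90)&(d<.03)&(P[...,2]>.064)
    p=P[m];
    if len(p)<10:print(n,"none");continue
    zt=np.percentile(p[:,2],90);t=p[p[:,2]>zt-.003]
    c,rad=cv2.minEnclosingCircle((t[:,:2]*1e3).astype(np.float32))
    print(n,len(p),"ztop",zt.round(4),"mean",t.mean(0).round(4),"circle",np.round(c,1),round(rad,1))
    print("  in tool mm",((np.array([c[0]/1e3,c[1]/1e3,zt])-M[:3,3])@M[:3,:3]*1e3).round(1))
E
python3 bt.py 11 wrist scene side
```

```text
clock: 9.98
tool_pos: [0.5517, 0.098, 0.2099]
eef_rot: [0.707, -0.023, 0.022, -0.706]
contact_force: [-0.6, -0.8, 0.3]
opening: 0.1
wrist 966 ztop 0.084 mean [0.5565 0.1908 0.0831] circle [556.4 190.7] 13.6
  in tool mm [ -1.  125.7  93.1]
scene 89 ztop 0.0851 mean [0.5604 0.192  0.084 ] circle [559.3 191.3] 14.1
  in tool mm [  1.8 124.6  93.8]
side 58 ztop 0.0837 mean [0.5544 0.192  0.0828] circle [551.8 192.7] 16.3
  in tool mm [ -5.8 126.1  94.8]
```

View pics/wrist11.png

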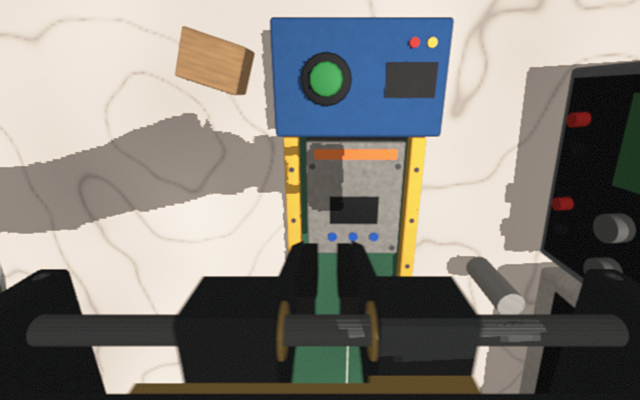

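The green button is at pixel (326,79), with a black collar around it. I'll check the collar's height before pressing with closed fingers.

```bash
python3 - <<'E'
from h import *
img,P,H=cloud("wrist");d=np.hypot(P[...,0]-.5565,P[...,1]-.1908)*1e3
for a in range(0,30,2):
    m=(d>=a)&(d<a+2);print(a,m.sum(),np.nanmedian(P[...,2][m]).round(4),end="; ")
s=r.get_state();print(s["tool_pos"],s["opening"])
E
python3 -m inch '[[0,0,30,0,0,0],[0,0,35,0,0,0],[0,0,28,0,0,0],[0,0,0,0,0,0],[0,0,0,0,0,0]]'; python3 bt.py 12 wrist
```

```text
0 22 0.0834; 2 58 0.0833; 4 98 0.0832; 6 141 0.0833; 8 177 0.0831; 10 214 0.0832; 12 209 0.0822; 14 262 0.0734; 16 313 0.0733; 18 348 0.0732; 20 298 0.0728; 22 295 0.0613; 24 428 0.0613; 26 455 0.0613; 28 490 0.0613; [0.55197579 0.09867865 0.21057147] 0.004743552757100959
clock: 10.6
tool_pos: [0.5572, 0.1945, 0.2106]
eef_rot: [-0.706, 0.02, -0.02, 0.707]
contact_force: [-0.5, -0.7, -0.7]
opening: 0.006
wrist 828 ztop 0.0843 mean [0.5563 0.191  0.0958] circle [556.7 191.1] 13.6
  in tool mm [ -0.3 126.3  -3.5]
```

```bash
python3 -m inch '[[0,25,-3,0,0,0],[0,35,0,0,0,0],[0,30,0,0,0,0],[0,16,0,0,0,0],[0,8,0,0,0,0],[0,0,0,0,0,0],[0,0,0,0,0,0]]'; python3 -c "
from h import *
print(r.get_state()['contact_force'],r.get_state()['tool_pos'])"; python3 -m inch '[[0,4,0,0,0,0],[0,2,0,0,0,0],[0,2,0,0,0,0],[0,1,0,0,0,0],[0,1,0,0,0,0],[0,0,0,0,0,0]]'
```

```text
clock: 11.23
tool_pos: [0.5579, 0.1885, 0.0973]
eef_rot: [0.707, -0.022, 0.022, -0.707]
contact_force: [0.2, 0.6, -0.2]
opening: 0.003
[ 0.21920719  0.62158143 -0.24920386] [0.55793423 0.18853376 0.09727452]
clock: 11.73
tool_pos: [0.5573, 0.1898, 0.0867]
eef_rot: [0.707, -0.021, 0.022, -0.707]
contact_force: [-0.4, -0.7, -0.6]
opening: 0.008
```

```bash
python3 -m inch '[[0,2,0,0,0,0],[0,2,0,0,0,0],[0,0,0,0,0,0]]';python3 -m inch '[[0,2,0,0,0,0],[0,1,0,0,0,0],[0,0,0,0,0,0]]';python3 -m inch '[[0,1,0,0,0,0],[0,1,0,0,0,0],[0,0,0,0,0,0]]'
```

```text
clock: 11.98
tool_pos: [0.5575, 0.1898, 0.0826]
eef_rot: [-0.707, 0.021, -0.022, 0.707]
contact_force: [0.2, 0.9, 2.3]
opening: 0.004
clock: 12.23
tool_pos: [0.5575, 0.1899, 0.0798]
eef_rot: [-0.707, 0.021, -0.022, 0.707]
contact_force: [0.1, -0.3, 2.4]
opening: 0.006
clock: 12.48
tool_pos: [0.5576, 0.1898, 0.0784]
eef_rot: [-0.707, 0.021, -0.022, 0.707]
contact_force: [-0.3, -0.5, 7.6]
opening: 0.005
```

```bash
python3 -m inch '[[0,1,0,0,0,0],[0,1,0,0,0,0],[0,0,0,0,0,0]]';python3 -m inch '[[0,1,0,0,0,0],[0,1,0,0,0,0],[0,0,0,0,0,0],[0,0,0,0,0,0]]'
```

```text
clock: 12.73
tool_pos: [0.5576, 0.1898, 0.0781]
eef_rot: [-0.707, 0.021, -0.022, 0.707]
contact_force: [-3.4, -1.8, 22.1]
opening: 0.006
clock: 13.07
tool_pos: [0.5576, 0.1899, 0.0779]
eef_rot: [-0.707, 0.021, -0.022, 0.707]
contact_force: [-8.5, -2.0, 36.3]
opening: 0.003
```

Bottomed out: the tool stalled at z ≈ 0.078 with the force at 36 N, well over the 4 N needed. Releasing.

```bash
python3 -m inch '[[0,-5,0,0,0,0],[0,-10,0,0,0,0],[0,-25,0,0,0,0],[0,-35,0,0,0,0],[0,-35,0,0,0,0],[0,0,-30,0,0,0],[0,0,-35,0,0,0],[0,0,-35,0,0,0],[0,0,-35,0,0,0],[0,0,0,0,0,0],[0,0,0,0,0,0],[0,0,0,0,0,0]]'; python3 bt.py 13 wrist; python3 m.py 14 wrist side scene|grep -E "high|yellow|box"|grep wrist
```

```text
clock: 14.07
tool_pos: [0.5489, 0.0557, 0.1836]
eef_rot: [-0.706, 0.022, -0.021, 0.707]
contact_force: [0.4, 0.7, 0.4]
opening: 0.001
wrist 1235 ztop 0.084 mean [0.5563 0.189  0.0831] circle [556.6 190.6] 13.8
  in tool mm [ -0.5  99.7 135. ]
wrist yellow 2631 [0.5101 0.0563 0.0251] [508.9  41.8] [191.7  16.2] 86.3
wrist yellow 2766 [0.6434 0.0427 0.0247] [643.6  32.2] [193.3  15.4] 86.41
wrist high 15347 [0.5963 0.1684 0.0612] [585.2 171.1] [ 65.1 156.2] 86.52 box [[505.29998779296875, 143.39999389648438], [661.2000122070312, 133.89999389648438], [665.2000122070312, 198.8000030517578], [509.20001220703125, 208.3000030517578]]
wrist high 2845 [0.8137 0.05   0.058 ] [813.5  56. ] [  5.2 172.6] 0.59 box [[810.0999755859375, 142.3000030517578], [811.7999877929688, -30.299999237060547], [817.0, -30.299999237060547], [815.2000122070312, 142.3000030517578]]
wrist high 13951 [0.5774 0.0807 0.0574] [577.3  74. ] [120.1  96.2] 86.45 box [[525.5999755859375, 17.0], [621.5999755859375, 11.100000381469727], [629.0, 131.0], [533.0999755859375, 136.89999389648438]]
wrist high 415 [ 0.7287 -0.0361  0.0591] [733.2 -40.5] [29.6 14.9] 42.2 box [[717.2000122070312, -44.900001525878906], [727.2000122070312, -55.900001525878906], [749.0999755859375, -36.099998474121094], [739.0999755859375, -25.0]]
```

View pics/wrist14.png

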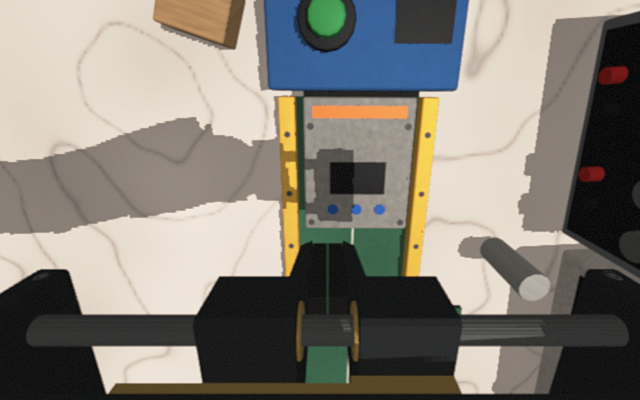

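View pics/scene14.png

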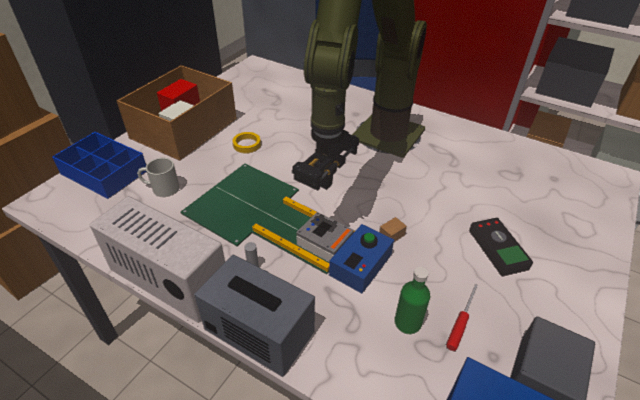

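The logger is unmoved at (577.3, 74.0), against the stop (nose edge row ~97). The button top is back at z 0.084, the bystanders are in place, and the arm is clear.

```bash
python3 -c "
from plant import r
print(r.finish_job())"
```

```text
the job is handed in; nothing more can be done
None
```

The logger is home against the rubber stop, the start button has been pressed and released, and the job is handed in (14 s on the clock at the last move). `finish_job` reports no verdict.

- **Push:** I squared the logger with both fingertips on its rear face and pushed it down the lane, with the tips held above the rail tops. At the stop the tool stalled with the push force rising to about 10 N.
- **Logger position:** After I backed off, and again after the press, the wrist camera put its centre at about x = -1 mm, y = 110 mm in the dock frame. It was square with the lane, flat and had not moved.
- **Button:** The closed fingertips pressed it until they bottomed out, with the force reading about 36 N. That is far more than the 4 N needed and fairly close to the 40 N limit for the gripper's body. Once released, the button's top measured the same height as before, about 84 mm.
- **Bystanders:** The probe measured where it started. The others I judged by eye in the final scene picture, and none had visibly moved.
- **Disagreement:** The scene and side cameras differed from the wrist camera by 3–5 mm sideways. I relied on the wrist camera, where the logger stayed within about 1 mm of the lane's middle.

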